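Drive out a jammed pin with an ejector rod

TASK

A locating pin is jammed in the deep bore of the aluminium block; drive it out with the ejector rod. Lift the rod from its cradle by its bare steel shank and slide it 30 to 50 mm into the bore, let go and take it again by its black handle, then push it slowly until its collar meets the stop sleeve in the bore's mouth and press it there firmly (18 to 25 N) for a moment before letting go, leaving the rod in the bore. Never push the rod or the block with more than 30 N, and leave the other things on the table alone.

Things in the scene. Friction and masses are not known exactly. Their poses are not given: they have to be found in the camera images.
- ejector: Ejector rod, about 0.12 kg: steel shank 12 mm thick, 95 mm long, last 4 mm tapered to a 7 mm tip; behind it a steel collar 26 mm wide, 6 mm thick, then a black ribbed handle 16 mm thick, 50 mm long. Origin on the axis in the collar's front face; x along the rod to the tip (tip x = +95 mm, handle x = -6 to -56). Round: roll means nothing. Starts level in the cradle, axis 50 mm above the table.
- rod_tip (a point): Centre of the rod's tip, axes as ejector.
- handle_mid (a point): Middle of the rod's black handle, on the axis, 31 mm behind the collar's front face; axes as ejector.
- cradle: Fixed cradle, base 170 x 60 x 8 mm. Origin on the table below the rod's collar face (within 3 mm), x along the lying rod to its tip. A fork (x = 72 to 88 mm, 36 wide, 60 high) carries the shank; a trough (x = -54 to -14 mm, 36 wide, 64 high) encloses the handle; fingers reach only the shank between. The rod lifts straight up out of slots with 2 mm play a side; clear when its axis is 80 mm high.
- fixture: Bored aluminium block, fixed: 110 mm long (x), 54 wide (y), 75 high, on a foot 110 x 96 x 10 mm. Origin on the table under its middle; x points into the bore, a round level through hole 13.8 mm in diameter, its axis 50 mm above the table and 25 mm below the block's top. All parts are rigid and the block cannot move.
- bore_mouth (a point): Centre of the bore's chamfered mouth in the block's front face, 55 mm before the block's middle and 50 mm above the table; x points into the bore, z up. A point's x here is its depth in the bore. A steel stop sleeve (32 mm outside, 19 mm inside) is screwed into the mouth and stands 2 to 14 mm out of the face, set differently each time and not measured: the collar's seat must be felt.
- stuck_pin (a joint): Travel in m of the jammed pin (11 mm thick, 40 mm long) along the bore. At value q its near end is 45 mm + q deep; it starts at 0.005 to 0.018. It drags with about 7 N plus 150 N per m/s of speed, so it must be pushed slowly (10 to 30 mm/s). With the collar on the sleeve it reads 0.036 to 0.048.
- clear_box: Bystander: flat clear hinged box 75 x 110 x 13 mm lying on the table.
- usb_stick: Bystander: memory stick 54 x 18 x 8 mm lying on the table.
- adapter_1: Bystander: small metal fibre adapter 12 x 34 x 12 mm lying on the table.
- fibre_spool: Bystander: fibre spool, 105 mm in diameter and 35 mm high, lying flat.
Not all that is in view belongs to the job. There is more than one size of the ejector; the one meant has the size given above. What is shaped like the fixture but purple is not meant.

How it is judged:
By the outcome, as a careful person would: the job done as asked, in the order asked, and still so for the second after the job is handed in, with the robot touching nothing.
It also fails if it takes over 72 s, if anything falls off the work surface, if the arm or the gripper's body presses on something with over 40 N, if the wrist force passes 120 N, or if a joint passes its speed limit or range.

ROBOT

A 7-joint arm with a two-finger parallel gripper is mounted at the origin on a cart in front of the work surface, level with it; the furniture and walls round the work are solid. World frame = base frame: x ahead of the robot, y to its left, z up, the work surface at z = 0. Lengths are in m, angles in rad, forces in N, time in s.
With the tool pointing down it reaches from about 0.425 to 0.875 m from the base axis. Payload 4.7 kg.
Tool frame: the origin (TCP) lies at the very end of the fingers, on their centre line; the grasp point (between the pads) lies 19 mm behind it; z points along the fingers, y is the line along which they close (so a half turn about z gives the same grasp; the last joint's range is limited). The gripper opens to 87 mm and grips with 3 to 60 N. Pads are 19 mm wide; open, the fingers measure 117 mm over their backs; the gripper's body (75 mm by 190 mm) begins 51 mm behind the grasp point.
Start: joints at [1.129, 0.321, -0.07, 1.45, 0.023, 1.371, -0.057], TCP at [0.286, -0.584, 0.223] pointing down, gripper open.
Joint ranges: [-2.86, 2.86], [-0.3, 2.09], [-1.38, 1.24], [0.06, 2.45], [-1.56, 4.7], [0.09, 2.05], [-2.69, 2.69]. Speed limits (rad/s): [2.57, 2.57, 3.14, 3.14, 3.14, 3.14, 3.14].

INTERFACE

Orientations are given as a rotation vector (axis times angle).
In Python, from bench import ctrl, vision gives the robot as it stands.
- The arm moves only by the tool jog_arm, never from a script. Its argument "increments" is a list of rows, each an object of numbers: "tx", "ty", "tz": the shift along the tool's x, y, z in mm; "wx", "wy", "wz": the turn, a rotation vector about the tool's x, y, z in rad; "gripper": the opening, from 0 (shut) to 1 (fully open). In form: [{"tx": .., "ty": .., "tz": .., "wx": .., "wy": .., "wz": .., "gripper": ..}, ...]. A call has exactly 5 rows; each row is the pose to reach, as a shift and turn from the pose commanded when the call began, along the tool's axes at that moment; what a row does not reach only later rows make up. A row lasts 1/12 s, in which the tool goes at most 41.7 mm and 7.16 degrees, less where a joint would pass 70% of its speed; a pose out of reach is approached as far as the arm can. A call with a gripper value outside its range is refused whole. The fingers move at their own pace and stop on an object; "grip_force" is the grip in N (left out, the last holds). Time passes only in rows, so rows that repeat a pose let the fingers close, or fill a call up. It gives the time, the measured TCP pose, the force, the opening and the grip force at its end, in the units of the state.
- ctrl.get_state(): the state, without advancing time (a new reading comes with each control period).
- vision.get_image(name): name is "side" or "top"; returns a dict with "color" (384x512x3 uint8, blue, green, red), "fx", "fy", "cx", "cy" (pixels), "extrinsics" (4x4, takes a point from world to camera coordinates). Camera axes: x right, y down, z forward; pixel columns grow to the right and rows downward; lengths in m; the calibration is good to about 2 mm. A picture is of the moment at which its call begins. There is no depth.
- ctrl.close_job(): hands the job in; it is judged then, once.
Trained networks look in the newest picture that a camera, given by its name, has taken for a name from the list of things; names that differ only in an ending like _2 or _b are one class to them, and where a whole thing is asked for, a point or a joint stands for the part that bears it (a point fixed in the world has none). Each returns a list of dicts, best first, with "conf" (0 to 1); they miss things now and then, are a little off and sometimes report something else, mostly with a low value. They report only what shows in the picture. A call takes as long as a camera call. They do not tell look-alikes from the thing itself.
- vision.spot_in(camera, thing): "bbox" ([left, top, right, bottom] in pixels, round what is visible of it).
The state is a dict: "time": time; "joint_positions": joint angles; "qd": joint speeds; "joint_torque": joint torques, N m; "position": TCP position; "tool_rot": TCP orientation; "ft_force": force on the tool from outside, world axes, zero at the start; "torque": the same for the moment, N m; "grip_width": opening from 0.0 (shut) to 1.0 (fully open); "grip_force": force on a finger pad.
Only numpy, scipy, OpenCV 4.12 (cv2) and the standard library are available. Lean on these libraries where they do the work, as an engineer would, in place of code of your own. Each camera call takes 0.05 s, during which the arm holds its last target. There are 200 camera calls.

## Working session

There is one attempt and no reset: what is moved stays moved. The work goes in short steps, Python scripts to look and compute and a tool call to move; the robot and the scene stay as the last step left them, time stands still between calls to the robot, and variables do not carry over. Pictures are saved under pics/ and viewed, at most 10 in all, crops included, and the job is handed in when it is done.

Besides the shell and the picture viewer there is one more tool, called after "Emit:" as a command line: name --argument value ..., lists and objects as JSON in quotes. jog_arm: Moves the arm, as the interface text tells. Its arguments: {"type":"object","properties":{"increments":{"type":"array"},"grip_force":{"type":"number"}},"required":["increments"]}

```bash
mkdir -p pics && cat > h.py <<'E'
import numpy as np, cv2
from bench import ctrl, vision
def ray(im,u,v):
    E=np.array(im["extrinsics"]);R,t=E[:3,:3],E[:3,3]
    d=R.T@np.array([(u-im["cx"])/im["fx"],(v-im["cy"])/im["fy"],1.]);return -R.T@t,d
def at_z(im,u,v,z):
    c,d=ray(im,u,v);return c+d*(z-c[2])/d[2]
def proj(im,p):
    E=np.array(im["extrinsics"]);q=E[:3,:3]@np.asarray(p)+E[:3,3]
    return np.array([im["fx"]*q[0]/q[2]+im["cx"],im["fy"]*q[1]/q[2]+im["cy"]])
E
python3 - <<'E'
from h import *
s=ctrl.get_state();print({k:np.round(v,3).tolist() for k,v in s.items()})
for c in("top","side"):
    im=vision.get_image(c);cv2.imwrite(f"pics/{c}0.png",im["color"])
    print(c,im["fx"],im["cx"],im["cy"],np.round(im["extrinsics"],3).tolist())
    for n in("ejector","cradle","fixture","handle_mid","clear_box","fibre_spool"):
        print(n,[(np.round(d["bbox"]).tolist(),round(d["conf"],2)) for d in vision.spot_in(c,n)][:4])
E
```

```text
{'time': 0.0, 'joint_positions': [1.129, 0.322, -0.07, 1.452, 0.023, 1.371, -0.057], 'qd': [0.002, -0.001, -0.001, 0.001, -0.001, -0.001, 0.001], 'joint_torque': [0.0, -49.129, -0.404, -31.253, -0.064, 0.044, 0.0], 'position': [0.286, -0.583, 0.221], 'tool_rot': [-3.059, -0.709, 0.001], 'ft_force': [0.499, 0.741, 0.252], 'torque': [0.013, -0.037, 0.006], 'grip_force': 0.0, 'grip_width': 1.004}
top 347.67907098271877 253.34070451944908 189.02206627801473 [[0.028, -0.999, 0.016, -0.208], [-0.997, -0.029, -0.077, 0.546], [0.077, -0.014, -0.997, 1.324], [0.0, 0.0, 0.0, 1.0]]
ejector [([247.0, 201.0, 274.0, 212.0], 0.55), ([390.0, 197.0, 402.0, 253.0], 0.53), ([175.0, 140.0, 210.0, 163.0], 0.33), ([125.0, 170.0, 163.0, 196.0], 0.23)]
cradle [([239.0, 190.0, 279.0, 219.0], 0.97)]
fixture [([125.0, 164.0, 161.0, 193.0], 0.79), ([84.0, 175.0, 122.0, 208.0], 0.67)]
handle_mid [([390.0, 199.0, 397.0, 249.0], 0.78)]
clear_box [([176.0, 140.0, 209.0, 164.0], 0.89)]
fibre_spool [([244.0, 128.0, 273.0, 156.0], 0.98), ([175.0, 138.0, 206.0, 164.0], 0.53)]
side 381.0875520330565 262.1746334839068 197.97613768113925 [[0.951, -0.309, -0.007, -0.587], [-0.14, -0.409, -0.902, 0.072], [0.276, 0.859, -0.432, 1.732], [0.0, 0.0, 0.0, 1.0]]
ejector [([250.0, 287.0, 309.0, 299.0], 0.97), ([250.0, 200.0, 256.0, 216.0], 0.58)]
cradle [([245.0, 204.0, 260.0, 227.0], 0.58)]
fixture [([231.0, 164.0, 253.0, 185.0], 0.8), ([227.0, 158.0, 238.0, 174.0], 0.42)]
handle_mid [([248.0, 286.0, 311.0, 302.0], 0.81), ([250.0, 204.0, 256.0, 218.0], 0.38)]
clear_box [([262.0, 182.0, 286.0, 193.0], 0.66)]
fibre_spool [([289.0, 194.0, 310.0, 212.0], 0.83)]
```

View pics/top0.png

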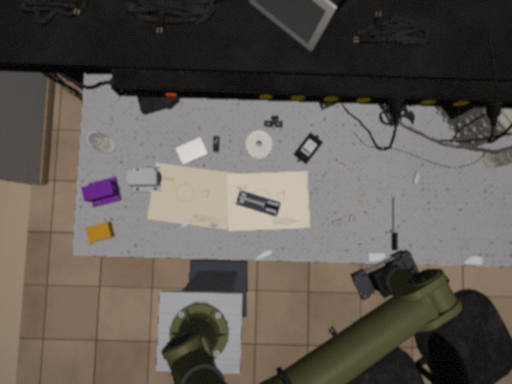

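View pics/side0.png

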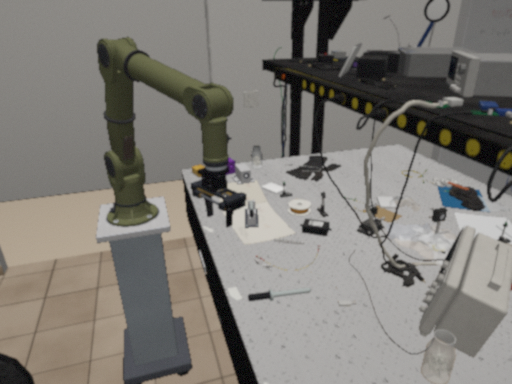

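The top view shows the cradle at about (259,204), the grey block at about (143,178) and the purple decoy at about (101,191). The long thin rod at (394,225) is the other-size look-alike. I'll zoom in and fit the poses.

```bash
python3 - <<'E'
from h import *
a=vision.get_image("top");b=vision.get_image("side")
A=cv2.resize(a["color"][186:224,232:288],None,fx=9,fy=9,interpolation=cv2.INTER_CUBIC)
B=cv2.resize(a["color"][160:200,118:168],None,fx=9,fy=9,interpolation=cv2.INTER_CUBIC)
o=np.zeros((365,960,3),np.uint8);o[:342,:504]=A;o[:360,506:956]=B
cv2.imwrite("pics/z1.png",cv2.resize(o[:, :],(800,304)))
C=b["color"][150:240,200:300];cv2.imwrite("pics/z2.png",cv2.resize(C,None,fx=6.6,fy=6.6,interpolation=cv2.INTER_CUBIC))
for z in(0,.06,.075):
    print(z,"cradle",at_z(a,259,204,z).round(3),"fix",at_z(a,143,178.5,z).round(3))
E
```

```text
0 cradle [ 0.495 -0.216  0.   ] fix [0.582 0.242 0.   ]
0.06 cradle [ 0.493 -0.215  0.06 ] fix [0.577 0.224 0.06 ]
0.075 cradle [ 0.493 -0.214  0.075] fix [0.575 0.219 0.075]
```

View pics/z1.png

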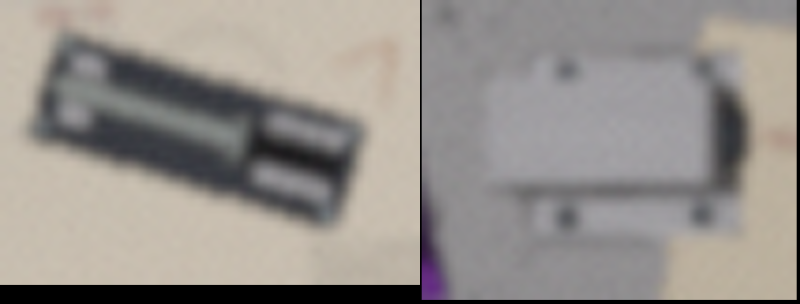

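View pics/z2.png

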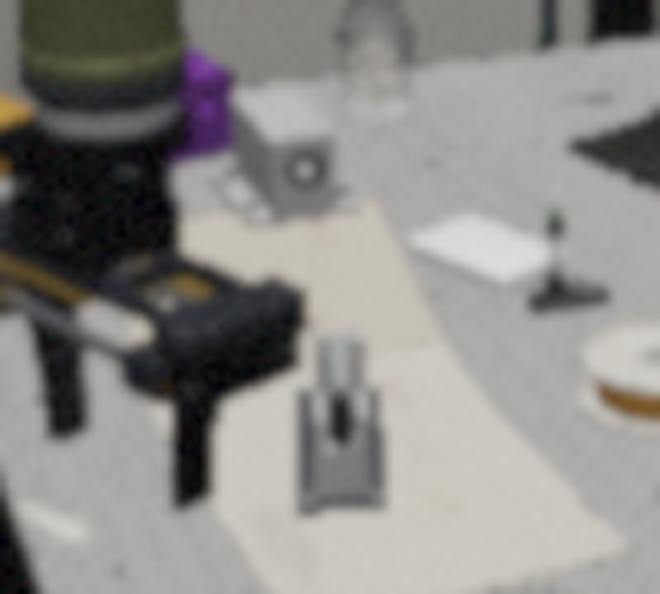

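The tip points left (+y). The grey block's mouth and sleeve face right (−y), with the sleeve near (163,178). Next I fit the model edges to sub-pixel accuracy.

```bash
cat > fit.py <<'E'
from h import *
from scipy.optimize import least_squares, minimize
def rect(x0,x1,y0,y1,z): 
    c=[(x0,y0,z),(x1,y0,z),(x1,y1,z),(x0,y1,z)];return [(c[i],c[(i+1)%4]) for i in range(4)]
cr=rect(-.068,.102,-.03,.03,.008)+rect(.072,.088,-.018,-.008,.06)+rect(.072,.088,.008,.018,.06)+rect(-.054,-.014,-.018,-.010,.064)+rect(-.054,-.014,.010,.018,.064)
fx=rect(-.055,.055,-.027,.027,.075)+rect(-.055,.055,-.048,.048,.010)[0:4]+[((-.055,-.027,.01),(-.055,-.027,.075)),((-.055,.027,.01),(-.055,.027,.075))]
def T(p,P):
    c,s=np.cos(p[2]),np.sin(p[2]);P=np.asarray(P);return np.c_[p[0]+c*P[:,0]-s*P[:,1],p[1]+s*P[:,0]+c*P[:,1],P[:,2]]
def samp(E,n=25): return np.vstack([np.linspace(a,b,n) for a,b in E])
def score(p,E,ims):
    W=T(p,samp(E));t=0
    for im,g in ims:
        q=np.array([proj(im,w) for w in W],np.float32)
        t-=cv2.remap(g,q[:,0:1],q[:,1:2],cv2.INTER_LINEAR).mean()
    return t
def grad(im,s):
    G=cv2.cvtColor(im["color"],cv2.COLOR_BGR2GRAY).astype(np.float32);G=cv2.GaussianBlur(G,(0,0),s)
    return np.hypot(cv2.Sobel(G,5,1,0),cv2.Sobel(G,5,0,1))
E
cat > run.py <<'E'
from fit import *
a=vision.get_image("top");b=vision.get_image("side")
def L(x,y): return 232+x/7.5,186+y/7.5
def Rr(x,y): return 118+(x-421.7)/7.5,160+y/7.5
cp=[((.102,-.03,.008),L(65,33)),((-.068,-.03,.008),L(360,125)),((-.068,.03,.008),L(335,227)),((.102,.03,.008),L(35,135)),
 ((-.034,-.014,.064),L(305,130)),((-.034,.014,.064),L(292,183)),((.08,-.013,.06),L(85,65)),((.08,.013,.06),L(73,115))]
fp=[((-.055,-.048,.01),Rr(740,52)),((-.055,.048,.01),Rr(740,235)),((-.055,.027,.075),Rr(712,187)),((.055,.027,.075),Rr(487,187))]
def mk(pp,p0):
    # try both handedness of y
    best=None
    for s in(1,-1):
        f=lambda p:np.concatenate([proj(a,T(p,[np.array(m)*[1,s,1]])[0])-np.array(u) for m,u in pp])
        r=least_squares(f,p0); 
        if best is None or r.cost<best.cost:best=r
    return best
rc=mk(cp,[.5,-.21,1.3]);rf=mk(fp,[.58,.22,1.57])
for n,r in(("cradle",rc),("fix",rf)): print(n,r.x.round(4),r.fun.round(1).tolist())
res={}
for n,E,p in(("cradle",cr,rc.x),("fix",fx,rf.x)):
  for tag,ims in(("top",[a]),("side",[b]),("both",[a,b])):
    q=p
    for s in(1.5,.8): q=minimize(score,q,(E,[(i,grad(i,s)) for i in ims]),method="Nelder-Mead",options=dict(initial_simplex=np.array([q,q+[.005,0,0],q+[0,.005,0],q+[0,0,.05]]),xatol=1e-4)).x
    print(n,tag,q.round(4)); res[n,tag]=q
out=[]
for im,(x,y,w,h),k in((a,(232,186,56,38),7),(a,(112,160,56,40),7),(b,(228,155,32,76),5)):
    I=cv2.resize(im["color"],None,fx=k,fy=k,interpolation=cv2.INTER_CUBIC)
    for n,E in(("cradle",cr),("fix",fx)):
        for tag,col in(("top",(0,0,255)),("both",(0,255,0))):
            for e in E:
                q=[tuple(int(v) for v in ((proj(im,w)+.5)*k)) for w in T(res[n,tag],e)]
                cv2.line(I,q[0],q[1],col,1)
    out.append(I[y*k:(y+h)*k,x*k:(x+w)*k])
H=max(o.shape[0] for o in out);o=np.hstack([cv2.copyMakeBorder(v,0,H-v.shape[0],0,4,0) for v in out])
o=cv2.resize(o,None,fx=min(1,800/o.shape[1]),fy=min(1,800/o.shape[1]));cv2.imwrite("pics/fit.png",o);print(o.shape)
E
python3 run.py
```

```text
cradle [ 0.4928 -0.2301  1.304 ] [-0.9, -0.7, 1.4, -0.3, 0.3, 0.8, -1.4, 0.4, 0.3, -0.1, -0.1, -0.0, 0.4, 0.0, -0.0, -0.0]
fix [0.5782 0.2248 1.6166] [0.3, 0.1, 0.3, 0.1, -0.4, -0.3, -0.2, 0.2]
cradle top [ 0.5013 -0.2323  1.407 ]
cradle side [ 0.4936 -0.2395  1.5465]
cradle both [ 0.4953 -0.2321  1.5581]
fix top [0.5814 0.2251 1.5957]
fix side [0.5744 0.2212 1.5318]
fix both [0.5745 0.224  1.5973]
(318, 800, 3)
```

View pics/fit.png

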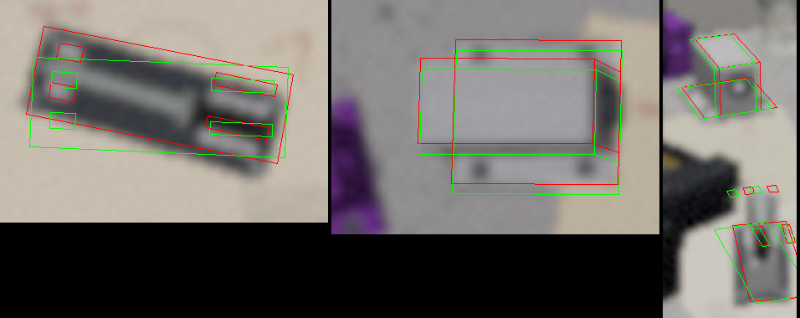

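The gradient fit locks onto the wrong edges, so I'll measure edge profiles directly: the bright shank's centreline, and the foot and block edges.

```bash
python3 - <<'E'
from h import *
N=6
S=[vision.get_image("top") for _ in range(N)];a=S[0]
G=np.mean([cv2.cvtColor(s["color"],cv2.COLOR_BGR2GRAY) for s in S],0)
np.set_printoptions(linewidth=200,precision=0,suppress=True)
print("rod patch u238-282 v190-219 step");print("u   ",np.arange(238,283))
for v in range(189,220):print(v,G[v,238:283])
print("fix rows160-200");print("u   ",np.arange(120,168))
for v in range(162,196):print(v,G[v,120:168])
np.save("G.npy",G)
E
```

```text
rod patch u238-282 v190-219 step
u    [238 239 240 241 242 243 244 245 246 247 248 249 250 251 252 253 254 255 256 257 258 259 260 261 262 263 264 265 266 267 268 269 270 271 272 273 274 275 276 277 278 279 280 281 282]
189 [178. 169. 160. 166. 174. 179. 182. 181. 181. 186. 189. 190. 190. 190. 190. 190. 190. 189. 188. 187. 185. 185. 185. 185. 185. 186. 187. 188. 189. 191. 191. 192. 191. 191. 191. 191. 191. 191. 191.
 191. 191. 191. 191. 191. 191.]
190 [182. 165. 146. 145. 149. 158. 171. 177. 178. 184. 188. 190. 190. 190. 191. 190. 188. 188. 186. 184. 185. 185. 186. 185. 185. 185. 184. 186. 188. 190. 190. 190. 191. 192. 191. 191. 191. 191. 191.
 191. 191. 191. 190. 190. 189.]
191 [176. 151. 129. 118. 111. 119. 137. 148. 156. 170. 178. 181. 184. 188. 189. 188. 187. 186. 186. 186. 187. 188. 188. 189. 188. 187. 186. 186. 186. 187. 188. 190. 191. 191. 191. 191. 190. 191. 190.
 191. 190. 189. 188. 186. 184.]
192 [168. 133. 112. 107. 100. 100. 104. 106. 117. 136. 145. 150. 161. 174. 180. 181. 184. 186. 188. 189. 191. 191. 191. 190. 190. 189. 189. 187. 187. 186. 188. 190. 191. 191. 191. 190.
[... 14224 characters left out ...]
143. 142. 142. 141. 138. 136. 138. 139. 139. 139. 140. 140. 139. 139. 140. 140. 140. 139. 140. 140. 140. 141. 144. 152. 164. 174. 177. 178. 178. 177. 178. 177.
 178. 178. 178. 177. 177. 178. 177. 177. 178.]
194 [ 97. 127. 141. 144. 144. 143. 144. 145. 144. 143. 140. 136. 137. 141. 142. 144. 143. 143. 142. 143. 143. 142. 143. 142. 143. 143. 143. 143. 143. 146. 154. 167. 174. 178. 178. 178. 177. 178. 177.
 177. 177. 178. 177. 177. 178. 178. 178. 178.]
195 [ 91. 123. 140. 144. 144. 144. 144. 144. 143. 144. 140. 137. 140. 142. 144. 143. 144. 144. 144. 143. 144. 143. 143. 143. 144. 144. 144. 144. 144. 146. 156. 169. 176. 176. 177. 178. 177. 178. 178.
 177. 178. 177. 178. 177. 178. 177. 177. 178.]
```

```bash
python3 - <<'E'
from h import *
a=vision.get_image("top")
G=np.load("G.npy");P=[]
for u in range(246,262):
    r=199.45+.296*(u-248);v=np.arange(int(r)-3,int(r)+5);w=np.clip(G[v,u]-66,0,None);P.append((u,(w*v).sum()/w.sum()))
P=np.array(P);m,c=np.polyfit(P[:,0],P[:,1],1);print("line",m,c,np.abs(P[:,1]-m*P[:,0]-c).max())
A=at_z(a,248,m*248+c,.05);B=at_z(a,261,m*261+c,.05);d=A-B;yaw=np.arctan2(d[1],d[0]);print("rod yaw",yaw)
u=264.2;back=at_z(a,u,m*u+c,.055);org=back+np.array([np.cos(yaw),np.sin(yaw),0])*.006;print("rod origin",org)
for n,g in(("grasp24",.024),("grasp30",.03)): print(n,org+g*np.array([np.cos(yaw),np.sin(yaw),0]))
h=[at_z(a,x,y,.01) for x,y in((155,168.7),(155,188.3),(137,169),(137,188.4))]
print("holes",np.round(h,4).tolist(),"centre",np.mean(h,0).round(4))
yf=np.arctan2(*( (h[2]+h[3]-h[0]-h[1])[[1,0]]));y2=np.arctan2(*((h[1]-h[0])[[1,0]]));print("fix yaw",yf,y2)
print("block front top",at_z(a,156.0,176.85,.075),"back top",at_z(a,126.5,176.85,.075))
print("bore row",at_z(a,161,177.5,.05),at_z(a,145,177.5,.05))
b=vision.get_image("side")
for p in (org,np.append(np.mean(h,0)[:2],.05)): print("side proj",proj(b,p))
E
```

```text
line 0.3252854185092441 118.54634362623679 0.41986606072728705
rod yaw 1.284405217272747
rod origin [ 0.4936355  -0.22865135  0.055     ]
grasp24 [ 0.50041531 -0.20562888  0.055     ]
grasp30 [ 0.50211027 -0.19987327  0.055     ]
holes [[0.6213, 0.1941, 0.01], [0.5445, 0.1904, 0.01], [0.6181, 0.2641, 0.01], [0.5421, 0.26, 0.01]] centre [0.5815 0.2271 0.01  ]
fix yaw 1.6113172503438806 -3.0923640724821415
block front top [0.58260111 0.1713082  0.075     ] back top [0.5794024 0.2802623 0.075    ]
bore row [0.58330023 0.15901486 0.05      ] [0.58153189 0.21931067 0.05      ]
side proj [251.33850619 208.7640668 ]
side proj [242.94924578 170.80491476]
```

```bash
cat >> h.py <<'E'
from scipy.spatial.transform import Rotation as Ro
def goal(x,y,z,yaw,pitch=0):
    "increments (mm, rad) from the measured pose; tool down, tool x at yaw"
    s=ctrl.get_state();R=Ro.from_rotvec(s["tool_rot"])
    D=Ro.from_matrix(np.array([[np.cos(yaw),np.sin(yaw),0],[np.sin(yaw),-np.cos(yaw),0],[0,0,-1]]))*Ro.from_rotvec([0,pitch,0])
    print("inc",(R.inv().apply(np.array([x,y,z])-s["position"])*1e3).round(1),(R.inv()*D).as_rotvec().round(3),
     "| t",round(s["time"],2),"pos",np.round(s["position"],4),"yaw",np.arctan2(*R.as_matrix()[[1,0],0]).round(3),"F",np.round(s["ft_force"],1),"w",round(s["grip_width"],3),"gf",round(s["grip_force"],1))
E
python3 -c "
from h import *
goal(.5005,-.2055,.15,1.295)"
```

```text
inc [ 359.  -245.2   72.6] [ 0.     0.    -0.839] | t 1.3 pos [ 0.2861 -0.5837  0.2226] yaw 0.456 F [-0.2  0.5  0.2] w 1.002 gf 0.0
```

Emit:
jog_arm --increments '[{"tx": 31, "ty": -21, "tz": 6, "wz": -0.12, "gripper": 1}, {"tx": 62, "ty": -42, "tz": 12, "wz": -0.24, "gripper": 1}, {"tx": 93, "ty": -63, "tz": 18, "wz": -0.36, "gripper": 1}, {"tx": 124, "ty": -84, "tz": 24, "wz": -0.48, "gripper": 1}, {"tx": 155, "ty": -105, "tz": 30, "wz": -0.6, "gripper": 1}]'

```text
validation failed for argument at $.in...
```

```bash
python3 -c "
from h import *
goal(.5005,-.2055,.12,1.295)"
```

```text
inc [ 359.  -245.2  102.6] [ 0.     0.    -0.839] | t 1.3 pos [ 0.2861 -0.5837  0.2226] yaw 0.456 F [-0.2  0.5  0.2] w 1.002 gf 0.0
```

Emit:
jog_arm --increments '[{"tx": 31, "ty": -21, "tz": 6, "wx": 0, "wy": 0, "wz": -0.12, "gripper": 1}, {"tx": 62, "ty": -42, "tz": 12, "wx": 0, "wy": 0, "wz": -0.24, "gripper": 1}, {"tx": 93, "ty": -63, "tz": 18, "wx": 0, "wy": 0, "wz": -0.36, "gripper": 1}, {"tx": 124, "ty": -84, "tz": 24, "wx": 0, "wy": 0, "wz": -0.48, "gripper": 1}, {"tx": 155, "ty": -105, "tz": 30, "wx": 0, "wy": 0, "wz": -0.6, "gripper": 1}]'

```text
time: 1.72
position: [0.3797, -0.4196, 0.1925]
tool_rot: [2.709, 1.59, -0.0]
ft_force: [1.2, -0.2, 0.5]
grip_width: 1.003
grip_force: 0.0
```

```bash
python3 -c "
from h import *
goal(.5005,-.2055,.12,1.295)"
```

```text
inc [245.9   1.   72.4] [ 0.     0.    -0.234] | t 1.72 pos [ 0.3797 -0.4196  0.1925] yaw 1.061 F [ 1.2 -0.2  0.5] w 1.003 gf 0.0
```

Emit:
jog_arm --increments '[{"tx": 35, "ty": 0, "tz": 4, "wx": 0, "wy": 0, "wz": -0.05, "gripper": 1}, {"tx": 70, "ty": 0, "tz": 8, "wx": 0, "wy": 0, "wz": -0.1, "gripper": 1}, {"tx": 105, "ty": 0, "tz": 12, "wx": 0, "wy": 0, "wz": -0.15, "gripper": 1}, {"tx": 140, "ty": 0, "tz": 16, "wx": 0, "wy": 0, "wz": -0.2, "gripper": 1}, {"tx": 175, "ty": 1, "tz": 20, "wx": 0, "wy": 0, "wz": -0.234, "gripper": 1}]'

```text
time: 2.13
position: [0.4667, -0.2679, 0.1727]
tool_rot: [2.508, 1.891, -0.0]
ft_force: [0.6, -0.5, -0.8]
grip_width: 1.0
grip_force: 0.0
```

Emit:
jog_arm --increments '[{"tx": 25, "ty": 6, "tz": 12, "wx": 0, "wy": 0, "wz": 0, "gripper": 1}, {"tx": 50, "ty": 12, "tz": 26, "wx": 0, "wy": 0, "wz": 0, "gripper": 1}, {"tx": 69, "ty": 17, "tz": 40, "wx": 0, "wy": 0, "wz": 0, "gripper": 1}, {"tx": 69, "ty": 17, "tz": 52, "wx": 0, "wy": 0, "wz": 0, "gripper": 1}, {"tx": 69, "ty": 17, "tz": 52, "wx": 0, "wy": 0, "wz": 0, "gripper": 1}]'

```text
time: 2.55
position: [0.5004, -0.206, 0.1181]
tool_rot: [-2.505, -1.89, 0.003]
ft_force: [-0.8, 0.0, -0.2]
grip_width: 1.002
grip_force: 0.0
```

```bash
python3 - <<'E'
from h import *
goal(.5005,-.2055,.031,1.295)
b=vision.get_image("side");a=vision.get_image("top")
C=cv2.resize(b["color"][170:240,210:290],None,fx=5,fy=5,interpolation=cv2.INTER_CUBIC)
D=cv2.resize(a["color"][170:240,225:301],None,fx=5,fy=5,interpolation=cv2.INTER_CUBIC)
cv2.imwrite("pics/p1.png",np.hstack([C,D]))
s=ctrl.get_state();print(proj(a,s["position"]),proj(b,s["position"]))
E
```

```text
inc [ 0.5  0.3 87.1] [-0.004 -0.001 -0.002] | t 2.55 pos [ 0.5004 -0.206   0.1181] yaw 1.293 F [-0.8  0.  -0.2] w 1.002 gf 0.0
[258.00530493 201.20164595] [251.33821857 193.00332732]
```

View pics/p1.png

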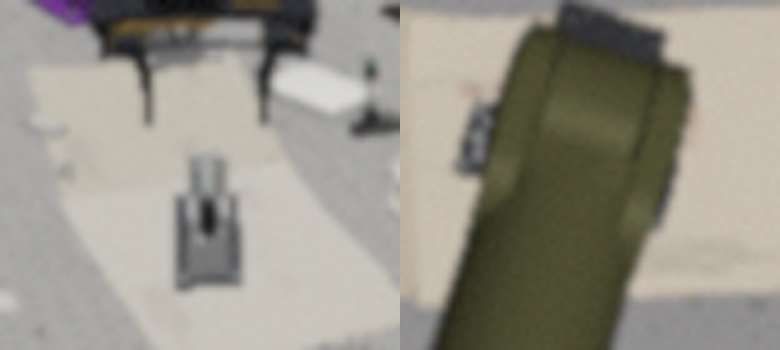

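The side view shows the finger tips at about (240,194) and (263,194), straddling the rod line at u≈251.5. They are centred on it, so I descend and grip lightly.

Emit:
jog_arm --increments '[{"tx": 0, "ty": 0, "tz": 18, "wx": 0, "wy": 0, "wz": 0, "gripper": 0.7}, {"tx": 0, "ty": 0, "tz": 36, "wx": 0, "wy": 0, "wz": 0, "gripper": 0.5}, {"tx": 0, "ty": 0, "tz": 54, "wx": 0, "wy": 0, "wz": 0, "gripper": 0.5}, {"tx": 0, "ty": 0, "tz": 72, "wx": 0, "wy": 0, "wz": 0, "gripper": 0.5}, {"tx": 0, "ty": 0, "tz": 87, "wx": 0, "wy": 0, "wz": 0, "gripper": 0.5}]' --grip_force 8

```text
time: 3.07
position: [0.5013, -0.2101, 0.0336]
tool_rot: [2.512, 1.884, -0.001]
ft_force: [-0.1, -0.3, -0.2]
grip_width: 0.706
grip_force: 0.0
```

Emit:
jog_arm --increments '[{"tx": 0, "ty": 0, "tz": 0, "wx": 0, "wy": 0, "wz": 0, "gripper": 0.3}, {"tx": 0, "ty": 0, "tz": 0, "wx": 0, "wy": 0, "wz": 0, "gripper": 0.25}, {"tx": 0, "ty": 0, "tz": 0, "wx": 0, "wy": 0, "wz": 0, "gripper": 0.2}, {"tx": 0, "ty": 0, "tz": 0, "wx": 0, "wy": 0, "wz": 0, "gripper": 0.1}, {"tx": 0, "ty": 0, "tz": 0, "wx": 0, "wy": 0, "wz": 0, "gripper": 0.0}]'

```text
time: 3.48
position: [0.5024, -0.2085, 0.0349]
tool_rot: [2.509, 1.887, 0.001]
ft_force: [-0.8, 0.3, 0.0]
grip_width: 0.324
grip_force: 0.0
```

Emit:
jog_arm --increments '[{"tx": 0, "ty": 0, "tz": 0, "wx": 0, "wy": 0, "wz": 0, "gripper": 0}, {"tx": 0, "ty": 0, "tz": 0, "wx": 0, "wy": 0, "wz": 0, "gripper": 0}, {"tx": 0, "ty": 0, "tz": 0, "wx": 0, "wy": 0, "wz": 0, "gripper": 0}, {"tx": 0, "ty": 0, "tz": 0, "wx": 0, "wy": 0, "wz": 0, "gripper": 0}, {"tx": 0, "ty": 0, "tz": 0, "wx": 0, "wy": 0, "wz": 0, "gripper": 0}]'

```text
time: 3.9
position: [0.5016, -0.2078, 0.0339]
tool_rot: [2.51, 1.889, -0.0]
ft_force: [-1.8, 1.4, 4.9]
grip_width: 0.135
grip_force: 8.0
```

Emit:
jog_arm --increments '[{"tx": 0, "ty": 0, "tz": 0, "wx": 0, "wy": 0, "wz": 0, "gripper": 0}, {"tx": 0, "ty": 0, "tz": 0, "wx": 0, "wy": 0, "wz": 0, "gripper": 0}, {"tx": 0, "ty": 0, "tz": -3, "wx": 0, "wy": 0, "wz": 0, "gripper": 0}, {"tx": 0, "ty": 0, "tz": -6, "wx": 0, "wy": 0, "wz": 0, "gripper": 0}, {"tx": 0, "ty": 0, "tz": -10, "wx": 0, "wy": 0, "wz": 0, "gripper": 0}]' --grip_force 30

```text
time: 4.32
position: [0.5013, -0.2076, 0.0433]
tool_rot: [-2.51, -1.888, 0.0]
ft_force: [0.2, 0.6, -0.8]
grip_width: 0.131
grip_force: 30.0
```

```bash
python3 -c "
from h import *
goal(.5005,-.2055,.10,1.295)
print(ctrl.get_state()['torque'])"
```

```text
inc [  1.8  -1.4 -56.7] [-0.001 -0.    -0.005] | t 4.32 pos [ 0.5013 -0.2076  0.0433] yaw 1.29 F [ 0.2  0.6 -0.8] w 0.131 gf 30.0
[-0.01506089 -0.05073613 -0.0241332 ]
```

Emit:
jog_arm --increments '[{"tx": 0, "ty": 0, "tz": -12, "wx": 0, "wy": 0, "wz": 0, "gripper": 0}, {"tx": 0, "ty": 0, "tz": -26, "wx": 0, "wy": 0, "wz": 0, "gripper": 0}, {"tx": 0, "ty": 0, "tz": -40, "wx": 0, "wy": 0, "wz": 0, "gripper": 0}, {"tx": 0, "ty": 0, "tz": -54, "wx": 0, "wy": 0, "wz": 0, "gripper": 0}, {"tx": 0, "ty": 0, "tz": -65, "wx": 0, "wy": 0, "wz": 0, "gripper": 0}]'

```text
time: 4.73
position: [0.5023, -0.2079, 0.1106]
tool_rot: [2.509, 1.887, 0.001]
ft_force: [-0.4, -0.1, -1.5]
grip_width: 0.128
grip_force: 30.0
```

```bash
python3 -c "
from h import *
goal(.5887,.064,.11,1.61)"
```

```text
inc [285.2   7.7   0.5] [ 0.002  0.001 -0.32 ] | t 4.73 pos [ 0.5023 -0.2079  0.1106] yaw 1.29 F [-0.4 -0.1 -1.5] w 0.128 gf 30.0
```

Emit:
jog_arm --increments '[{"tx": 30, "ty": 1, "tz": 0, "wx": 0, "wy": 0, "wz": -0.065, "gripper": 0}, {"tx": 60, "ty": 2, "tz": 0, "wx": 0, "wy": 0, "wz": -0.13, "gripper": 0}, {"tx": 90, "ty": 3, "tz": 0, "wx": 0, "wy": 0, "wz": -0.195, "gripper": 0}, {"tx": 120, "ty": 4, "tz": 0, "wx": 0, "wy": 0, "wz": -0.26, "gripper": 0}, {"tx": 150, "ty": 4, "tz": 0, "wx": 0, "wy": 0, "wz": -0.32, "gripper": 0}]'

```text
time: 5.15
position: [0.5476, -0.0636, 0.1094]
tool_rot: [2.174, 2.267, 0.001]
ft_force: [0.2, 0.6, -0.7]
grip_width: 0.127
grip_force: 30.0
```

Emit:
jog_arm --increments '[{"tx": 32, "ty": 12, "tz": 0, "wx": 0, "wy": 0, "wz": 0, "gripper": 0}, {"tx": 64, "ty": 24, "tz": 0, "wx": 0, "wy": 0, "wz": 0, "gripper": 0}, {"tx": 96, "ty": 36, "tz": 0, "wx": 0, "wy": 0, "wz": 0, "gripper": 0}, {"tx": 120, "ty": 43, "tz": 0, "wx": 0, "wy": 0, "wz": 0, "gripper": 0}, {"tx": 127, "ty": 46, "tz": 0, "wx": 0, "wy": 0, "wz": 0, "gripper": 0}]'

```text
time: 5.57
position: [0.5884, 0.0704, 0.1095]
tool_rot: [-2.169, -2.27, -0.005]
ft_force: [-0.2, 0.6, -0.8]
grip_width: 0.125
grip_force: 30.0
```

Emit:
jog_arm --increments '[{"tx": 0, "ty": 0, "tz": 15, "wx": 0, "wy": 0, "wz": 0, "gripper": 0}, {"tx": 0, "ty": 0, "tz": 30, "wx": 0, "wy": 0, "wz": 0, "gripper": 0}, {"tx": 0, "ty": 0, "tz": 45, "wx": 0, "wy": 0, "wz": 0, "gripper": 0}, {"tx": 0, "ty": 0, "tz": 60, "wx": 0, "wy": 0, "wz": 0, "gripper": 0}, {"tx": 0, "ty": 0, "tz": 70, "wx": 0, "wy": 0, "wz": 0, "gripper": 0}]'

```text
time: 5.98
position: [0.5874, 0.0628, 0.0374]
tool_rot: [-2.178, -2.263, 0.003]
ft_force: [0.3, 0.0, -0.5]
grip_width: 0.126
grip_force: 30.0
```

```bash
python3 - <<'E'
from h import *
goal(.5887,.064,.034,1.61)
b=vision.get_image("side");a=vision.get_image("top")
C=cv2.resize(b["color"][150:220,205:275],None,fx=6,fy=6,interpolation=cv2.INTER_CUBIC)
D=cv2.resize(a["color"][150:220,130:193],None,fx=6,fy=6,interpolation=cv2.INTER_CUBIC)
cv2.imwrite("pics/p2.png",np.hstack([C,D]))
s=ctrl.get_state();g=s["position"]+[0,0,.016];x=Ro.from_rotvec(s["tool_rot"]).as_matrix()[:,0]
for im in(a,b):print("tip",proj(im,g+.0726*x),"grasp",proj(im,g),"mouth",proj(im,[.5837,.1715,.05]))
G=cv2.cvtColor(a["color"],cv2.COLOR_BGR2GRAY);np.set_printoptions(linewidth=200)
print(G[170:187,154:190])
E
```

```text
inc [1.1 1.4 3.4] [-0.002  0.001 -0.001] | t 5.98 pos [0.5874 0.0628 0.0374] yaw 1.609 F [ 0.3  0.  -0.5] w 0.126 gf 30.0
tip [167.04442277 177.47000683] grasp [186.30089164 177.2965638 ] mouth [157.69879147 177.29901889]
tip [248.02807922 176.3371528 ] grasp [252.54059357 181.4282753 ] mouth [246.14306642 174.40225588]
[[71 69 66 68 66 66 67 70 70 69 70 72 70 72 71 70 66 66 69 76 83 87 91 92 87 72 49 41 41 41 39 42 44 48 36 22]
 [59 63 65 65 69 68 66 67 69 69 73 68 71 70 71 72 70 70 70 73 79 87 87 88 89 80 56 42 37 39 39 38 48 50 38 27]
 [59 64 66 66 65 68 68 68 72 69 71 70 69 69 69 69 68 67 68 69 71 73 77 81 83 79 64 46 36 37 32 42 48 50 39 30]
 [56 61 64 65 67 66 68 70 70 72 70 71 70 71 71 69 70 67 68 66 65 68 69 72 78 77 65 50 38 36 39 44 52 47 38 33]
 [58 60 62 64 65 67 68 68 68 69 73 71 71 70 67 71 66 69 65 65 66 63 63 64 69 73 67 54 39 36 39 44 49 45 34 31]
 [62 61 64 64 67 67 70 69 69 70 69 68 71 70 71 70 72 70 66 67 64 64 62 61 64 65 65 55 41 36 37 48 53 39 26 32]
 [67 60 60 65 65 67 67 67 69 68 70 71 71 71 68 72 69 72 66 68 66 66 62 60 58 59 60 56 44 40 38 42 48 35 29 46]
 
[... 409 characters left out ...]
57 54 52 48 45 41 36 27 22 19 27]
 [55 57 61 63 64 67 68 67 69 70 70 70 71 71 72 71 69 70 69 67 65 64 65 65 59 57 56 52 48 46 40 40 27 28 23 20]
 [56 55 59 64 65 69 67 67 66 69 67 68 70 71 72 68 71 69 70 67 70 67 63 63 62 59 59 52 50 45 41 36 31 26 20 26]
 [54 55 59 62 63 66 66 64 69 69 68 68 71 69 71 71 70 70 68 66 68 65 63 62 62 59 56 54 49 44 37 32 30 24 24 23]
 [51 55 58 61 64 63 68 66 67 69 69 66 71 69 72 72 69 70 68 68 70 67 66 64 63 57 60 53 49 46 36 27 26 26 19 27]
 [51 57 58 57 61 66 65 69 67 70 70 69 71 70 72 71 72 70 70 69 68 68 64 61 61 61 57 54 51 47 37 31 22 18 32 48]
 [48 53 57 59 63 64 67 68 68 69 71 71 70 68 70 72 71 72 69 68 68 69 64 65 63 60 58 56 52 48 39 30 21 21 41 80]]
```

View pics/p2.png

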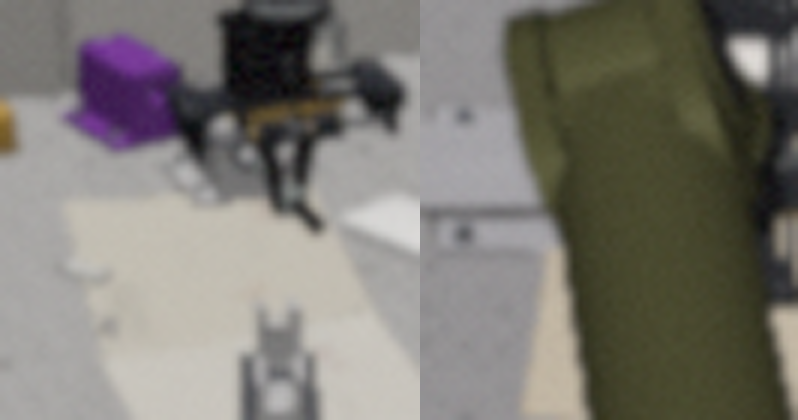

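Emit:
jog_arm --increments '[{"tx": 0, "ty": 1.3, "tz": 2, "wx": 0, "wy": 0, "wz": 0, "gripper": 0}, {"tx": 4, "ty": 1.3, "tz": 4, "wx": 0, "wy": 0, "wz": 0, "gripper": 0}, {"tx": 10, "ty": 1.3, "tz": 4, "wx": 0, "wy": 0, "wz": 0, "gripper": 0}, {"tx": 15, "ty": 1.3, "tz": 4, "wx": 0, "wy": 0, "wz": 0, "gripper": 0}, {"tx": 18, "ty": 1.3, "tz": 4, "wx": 0, "wy": 0, "wz": 0, "gripper": 0}]'

```text
time: 6.5
position: [0.5889, 0.0836, 0.0352]
tool_rot: [2.176, 2.266, 0.002]
ft_force: [0.6, -0.1, -0.8]
grip_width: 0.128
grip_force: 30.0
```

```bash
python3 - <<'E'
from h import *
goal(.5876,.0825,.034,1.61)
b=vision.get_image("side")
s=ctrl.get_state();g=s["position"]+[0,0,.016];x=Ro.from_rotvec(s["tool_rot"]).as_matrix()[:,0]
C=cv2.resize(b["color"][155:200,225:270],None,fx=12,fy=12,interpolation=cv2.INTER_CUBIC)
cv2.imwrite("pics/p3.png",C)
for k in(.0726,0,-.0224,-.0784):print(k,((proj(b,g+k*x)-[225,155]+.5)*12).round())
print("mouth",((proj(b,[.5845,.1715,.05])-[225,155]+.5)*12).round())
E
```

```text
inc [-1.1 -1.3  1.2] [ 0.001 -0.001  0.001] | t 6.5 pos [0.5889 0.0836 0.0352] yaw 1.611 F [ 0.6 -0.1 -0.8] w 0.128 gf 30.0
0.0726 [273. 248.]
0 [327. 308.]
-0.0224 [344. 327.]
-0.0784 [389. 377.]
mouth [261. 239.]
```

View pics/p3.png

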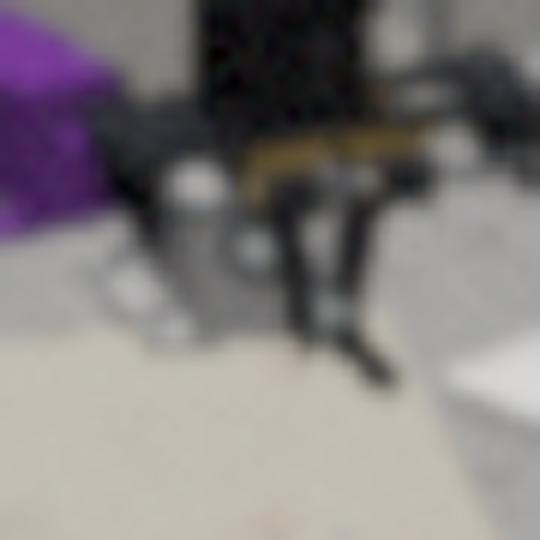

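```bash
cat >> h.py <<'E'
def mean_pos(n=6):
    P=[];F=[]
    for _ in range(n):
        s=ctrl.get_state();P.append(s["position"]);F.append(s["ft_force"]);vision.get_image("top")
    print("mean",np.mean(P,0).round(4),"sd",np.std(P,0).round(4),"F",np.mean(F,0).round(2),"last F",np.round(F[-1],1),"t",s["time"])
E
python3 -c "
from h import *
mean_pos()"
```

```text
mean [0.5887 0.0827 0.0348] sd [0.     0.0009 0.0002] F [ 0.1   0.03 -1.22] last F [ 0.  -0.2 -0.8] t 6.8
```

Emit:
jog_arm --increments '[{"tx": 2, "ty": -0.5, "tz": 0.5, "wx": 0, "wy": 0, "wz": 0, "gripper": 0}, {"tx": 4, "ty": -0.5, "tz": 0.5, "wx": 0, "wy": 0, "wz": 0, "gripper": 0}, {"tx": 6, "ty": -0.5, "tz": 0.5, "wx": 0, "wy": 0, "wz": 0, "gripper": 0}, {"tx": 8, "ty": -0.5, "tz": 0.5, "wx": 0, "wy": 0, "wz": 0, "gripper": 0}, {"tx": 10, "ty": -0.5, "tz": 0.5, "wx": 0, "wy": 0, "wz": 0, "gripper": 0}]'

```text
time: 7.27
position: [0.5877, 0.0923, 0.034]
tool_rot: [-2.177, -2.265, 0.0]
ft_force: [-0.2, 0.1, -1.3]
grip_width: 0.124
grip_force: 30.0
```

Emit:
jog_arm --increments '[{"tx": 1, "ty": 0, "tz": 0, "wx": 0, "wy": 0, "wz": 0, "gripper": 0}, {"tx": 2, "ty": 0, "tz": 0, "wx": 0, "wy": 0, "wz": 0, "gripper": 0}, {"tx": 3, "ty": 0, "tz": 0, "wx": 0, "wy": 0, "wz": 0, "gripper": 0}, {"tx": 4, "ty": 0, "tz": 0, "wx": 0, "wy": 0, "wz": 0, "gripper": 0}, {"tx": 5, "ty": 0, "tz": 0, "wx": 0, "wy": 0, "wz": 0, "gripper": 0}]'

```text
time: 7.68
position: [0.5876, 0.097, 0.034]
tool_rot: [2.178, 2.264, -0.0]
ft_force: [-0.2, 1.0, -0.8]
grip_width: 0.123
grip_force: 30.0
```

Now at about −2 mm depth with no contact. I continue gently.

Emit:
jog_arm --increments '[{"tx": 1, "ty": 0, "tz": 0, "wx": 0, "wy": 0, "wz": 0, "gripper": 0}, {"tx": 2, "ty": 0, "tz": 0, "wx": 0, "wy": 0, "wz": 0, "gripper": 0}, {"tx": 3, "ty": 0, "tz": 0, "wx": 0, "wy": 0, "wz": 0, "gripper": 0}, {"tx": 4, "ty": 0, "tz": 0, "wx": 0, "wy": 0, "wz": 0, "gripper": 0}, {"tx": 5, "ty": 0, "tz": 0, "wx": 0, "wy": 0, "wz": 0, "gripper": 0}]'

```text
time: 8.1
position: [0.5873, 0.102, 0.034]
tool_rot: [2.178, 2.264, -0.0]
ft_force: [0.0, 0.9, -2.1]
grip_width: 0.128
grip_force: 30.0
```

Emit:
jog_arm --increments '[{"tx": 1, "ty": 0, "tz": 0, "wx": 0, "wy": 0, "wz": 0, "gripper": 0}, {"tx": 2, "ty": 0, "tz": 0, "wx": 0, "wy": 0, "wz": 0, "gripper": 0}, {"tx": 3, "ty": 0, "tz": 0, "wx": 0, "wy": 0, "wz": 0, "gripper": 0}, {"tx": 4, "ty": 0, "tz": 0, "wx": 0, "wy": 0, "wz": 0, "gripper": 0}, {"tx": 5, "ty": 0, "tz": 0, "wx": 0, "wy": 0, "wz": 0, "gripper": 0}]'

```text
time: 8.52
position: [0.5868, 0.107, 0.0339]
tool_rot: [-2.177, -2.264, 0.001]
ft_force: [-1.6, -1.0, 0.1]
grip_width: 0.127
grip_force: 30.0
```

Emit:
jog_arm --increments '[{"tx": 1, "ty": 0, "tz": 0, "wx": 0, "wy": 0, "wz": 0, "gripper": 0}, {"tx": 2, "ty": 0, "tz": 0, "wx": 0, "wy": 0, "wz": 0, "gripper": 0}, {"tx": 3, "ty": 0, "tz": 0, "wx": 0, "wy": 0, "wz": 0, "gripper": 0}, {"tx": 4, "ty": 0, "tz": 0, "wx": 0, "wy": 0, "wz": 0, "gripper": 0}, {"tx": 5, "ty": 0, "tz": 0, "wx": 0, "wy": 0, "wz": 0, "gripper": 0}]'

```text
time: 8.93
position: [0.5868, 0.1119, 0.0339]
tool_rot: [-2.178, -2.264, 0.001]
ft_force: [-1.6, -1.0, -1.1]
grip_width: 0.129
grip_force: 30.0
```

```bash
python3 -c "
from h import *
mean_pos(5);print(ctrl.get_state()['torque'])"
```

```text
mean [0.5868 0.1122 0.034 ] sd [0.     0.0001 0.    ] F [-2.08 -0.63 -0.73] last F [-3.  -0.3 -1.2] t 9.1333
[-0.12869576  0.23812173  0.11736002]
```

Emit:
jog_arm --increments '[{"tx": 1.5, "ty": -0.4, "tz": 0, "wx": 0, "wy": 0, "wz": 0, "gripper": 0}, {"tx": 3, "ty": -0.4, "tz": 0, "wx": 0, "wy": 0, "wz": 0, "gripper": 0}, {"tx": 4.5, "ty": -0.4, "tz": 0, "wx": 0, "wy": 0, "wz": 0, "gripper": 0}, {"tx": 6, "ty": -0.4, "tz": 0, "wx": 0, "wy": 0, "wz": 0, "gripper": 0}, {"tx": 8, "ty": -0.4, "tz": 0, "wx": 0, "wy": 0, "wz": 0, "gripper": 0}]'

```text
time: 9.6
position: [0.5863, 0.1199, 0.034]
tool_rot: [2.178, 2.264, -0.0]
ft_force: [-1.4, -0.5, -0.7]
grip_width: 0.125
grip_force: 30.0
```

Emit:
jog_arm --increments '[{"tx": 2, "ty": -0.2, "tz": 0, "wx": 0, "wy": 0, "wz": 0, "gripper": 0}, {"tx": 4, "ty": -0.2, "tz": 0, "wx": 0, "wy": 0, "wz": 0, "gripper": 0}, {"tx": 6, "ty": -0.2, "tz": 0, "wx": 0, "wy": 0, "wz": 0, "gripper": 0}, {"tx": 8, "ty": -0.2, "tz": 0, "wx": 0, "wy": 0, "wz": 0, "gripper": 0}, {"tx": 10, "ty": -0.2, "tz": 0, "wx": 0, "wy": 0, "wz": 0, "gripper": 0}]'

```text
time: 10.02
position: [0.5857, 0.1302, 0.034]
tool_rot: [2.178, 2.264, 0.0]
ft_force: [-1.4, -1.0, -1.0]
grip_width: 0.124
grip_force: 30.0
```

Emit:
jog_arm --increments '[{"tx": 2, "ty": -0.2, "tz": 0, "wx": 0, "wy": 0, "wz": 0, "gripper": 0}, {"tx": 4, "ty": -0.2, "tz": 0, "wx": 0, "wy": 0, "wz": 0, "gripper": 0}, {"tx": 6, "ty": -0.2, "tz": 0, "wx": 0, "wy": 0, "wz": 0, "gripper": 0}, {"tx": 8, "ty": -0.2, "tz": 0, "wx": 0, "wy": 0, "wz": 0, "gripper": 0}, {"tx": 9.5, "ty": -0.2, "tz": 0, "wx": 0, "wy": 0, "wz": 0, "gripper": 0}]'

```text
time: 10.43
position: [0.5851, 0.1397, 0.034]
tool_rot: [-2.177, -2.265, -0.0]
ft_force: [0.3, 0.3, -2.0]
grip_width: 0.127
grip_force: 30.0
```

```bash
python3 - <<'E'
from h import *
mean_pos(4)
b=vision.get_image("side");a=vision.get_image("top")
s=ctrl.get_state();g=s["position"]+[0,0,.016];x=Ro.from_rotvec(s["tool_rot"]).as_matrix()[:,0]
C=cv2.resize(b["color"][155:200,225:270],None,fx=9,fy=9,interpolation=cv2.INTER_CUBIC)
D=cv2.resize(a["color"][155:200,140:184],None,fx=9,fy=9,interpolation=cv2.INTER_CUBIC)
cv2.imwrite("pics/p4.png",np.hstack([C,D]))
for k in(0,-.0224,-.0784):print(k,((proj(b,g+k*x)-[225,155]+.5)*9).round(),((proj(a,g+k*x)-[140,155]+.5)*9+[405,0]).round())
E
```

```text
mean [0.5851 0.1399 0.0341] sd [0.     0.0002 0.    ] F [-0.23  0.21 -0.85] last F [-1.  -0.1 -0.5] t 10.5833
0 [212. 198.] [645. 204.]
-0.0224 [224. 212.] [699. 204.]
-0.0784 [256. 248.] [832. 202.]
```

View pics/p4.png

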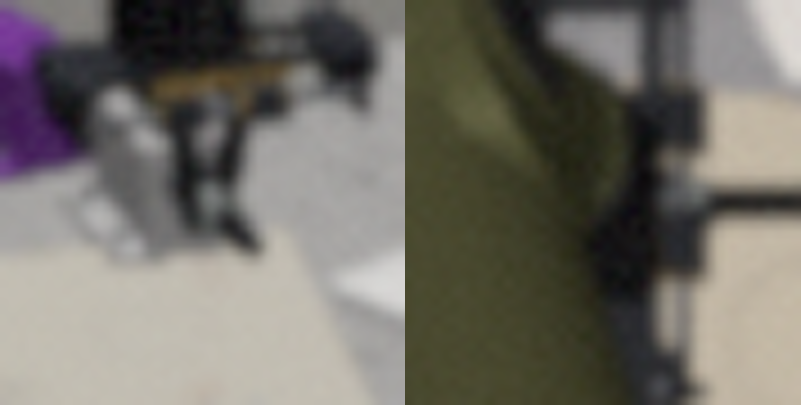

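The side view shows the handle end at about (250,245) in the crop, close to the prediction. In the top view the collar edge is at about x=705, which matches a depth of around 40 mm. I'll check the handle end numerically.

```bash
python3 - <<'E'
from h import *
a=vision.get_image("top");G=cv2.cvtColor(a["color"],cv2.COLOR_BGR2GRAY);np.set_printoptions(linewidth=200)
print(np.arange(172,194));print(G[172:183,172:194])
for y in(-.0784,):
  s=ctrl.get_state();print(at_z(a,186.9,177,.05))
E
```

```text
[172 173 174 175 176 177 178 179 180 181 182 183 184 185 186 187 188 189 190 191 192 193]
[[129 155 178 184 187 185 186 184 185 183 186 185 186 184 184 184 184 184 184 182 184 186]
 [152 169 175 183 184 184 184 183 184 184 186 185 185 184 186 186 187 186 184 184 184 185]
 [146 155 157 169 175 176 174 174 172 174 175 172 176 175 177 180 185 187 185 185 184 185]
 [126 122 119 129 140 137 139 141 140 139 140 140 137 142 153 172 183 185 183 186 186 185]
 [114  98  75  72  80  81  80  80  81  79  80  81  81  88 111 150 178 184 185 185 184 186]
 [ 95  78  48  39  35  35  38  39  41  39  40  40  43  53  89 138 172 185 185 183 185 185]
 [ 63  58  58  73  76  76  78  81  80  80  77  80  81  86 113 151 176 183 186 185 186 184]
 [ 50  71 103 127 132 138 136 139 139 137 138 137 138 140 152 171 184 185 187 186 186 186]
 [ 51  96 143 167 173 172 172 173 173 174 175 173 173 174 179 183 185 185 184 185 185 186]
 [ 61 114 164 182 185 184 184 183 181 186 183 184 184 184 184 184 184 185 184 187 185 185]
 [ 64 119 169 185 186 184 187 183 186 182 184 183 184 183 183 184 184 186 187 183 185 187]]
[0.58807415 0.06130108 0.05      ]
```

Emit:
jog_arm --increments '[{"tx": 0, "ty": 0, "tz": 0, "wx": 0, "wy": 0, "wz": 0, "gripper": 0.2}, {"tx": 0, "ty": 0, "tz": 0, "wx": 0, "wy": 0, "wz": 0, "gripper": 0.3}, {"tx": 0, "ty": 0, "tz": 0, "wx": 0, "wy": 0, "wz": 0, "gripper": 0.6}, {"tx": 0, "ty": 0, "tz": 0, "wx": 0, "wy": 0, "wz": 0, "gripper": 0.7}, {"tx": 0, "ty": 0, "tz": 0, "wx": 0, "wy": 0, "wz": 0, "gripper": 0.7}]'

```text
time: 11.2
position: [0.5853, 0.1393, 0.0342]
tool_rot: [2.178, 2.264, 0.0]
ft_force: [0.4, -0.6, 0.4]
grip_width: 0.418
grip_force: 0.0
```

Emit:
jog_arm --increments '[{"tx": 0, "ty": 0, "tz": 0, "wx": 0, "wy": 0, "wz": 0, "gripper": 0.7}, {"tx": 0, "ty": 0, "tz": 0, "wx": 0, "wy": 0, "wz": 0, "gripper": 0.7}, {"tx": 0, "ty": 0, "tz": 0, "wx": 0, "wy": 0, "wz": 0, "gripper": 0.7}, {"tx": 0, "ty": 0, "tz": 0, "wx": 0, "wy": 0, "wz": 0, "gripper": 0.7}, {"tx": 0, "ty": 0, "tz": 0, "wx": 0, "wy": 0, "wz": 0, "gripper": 0.7}]'

```text
time: 11.62
position: [0.585, 0.1394, 0.034]
tool_rot: [2.178, 2.264, -0.0]
ft_force: [-0.5, -0.9, 0.1]
grip_width: 0.686
grip_force: 0.0
```

```bash
python3 - <<'E'
from h import *
a=vision.get_image("top");G=cv2.cvtColor(a["color"],cv2.COLOR_BGR2GRAY);np.set_printoptions(linewidth=200)
print(G[174:181,172:190])
b=vision.get_image("side");G=cv2.cvtColor(b["color"],cv2.COLOR_BGR2GRAY)
print(G[172:190,244:260])
for dz in(0,-.007):print(proj(b,[.588,.063,.05+dz]))
goal(.587,.088,.029,1.61)
E
```

```text
[[153 163 162 170 173 176 175 175 176 174 174 175 173 173 176 179 184 186]
 [138 136 127 135 143 141 140 140 140 141 140 141 141 139 143 159 178 185]
 [126 123  91  82  85  84  84  85  85  82  82  82  83  84  95 132 169 185]
 [128 120  80  46  40  40  44  44  42  44  42  42  40  40  63 118 165 184]
 [127 121  88  73  68  64  72  79  77  77  78  79  79  79  90 128 169 186]
 [134 126 113 125 124 118 128 135 137 138 136 136 137 136 139 154 175 185]
 [141 138 140 160 163 161 168 173 173 175 173 174 174 173 174 177 184 185]]
[[111 108 101 104 108 117 136 154 144  99  52  55 109 150 164 164]
 [ 90  90  95  88  95 110 135 151 142  99  50  65 120 156 164 167]
 [ 81 103 120 108  86 103 134 151 141 100  50  69 123 156 166 167]
 [ 79 115 142 134 105 102 133 153 144 102  54  75 129 158 164 166]
 [ 75 108 139 147 132 117 135 151 142 102  59  82 130 159 164 165]
 [ 81  94 121 143 146 130 136 147 134  97  55  83 130 156 162 164]
 [ 96  97 106 127 130 120 120 126 117  94  66  87 134 159 160 160]
 [106 111 108 110 101  81  85 100 119 124 110 121 149 161 161 163]
 [108 113 109  98  82  53  55  91 131 152 151 161 169 168 166 163]
 [111 114 111 105  90  62  48  74 114 148 167 180 183 174 167 165]
 [127 133 128 126 119 110  82  56  83 131 167 185 188 181 168 165]
 [160 164 162 160 158 155 135  90  73 122 169 185 189 184 175 166]
 [182 185 182 180 178 179 169 139 111 134 171 187 188 187 180 170]
 [186 189 186 185 184 183 182 172 161 169 183 189 189 190 185 176]
 [189 188 187 186 186 184 185 186 184 186 189 189 190 189 187 182]
 [190 188 189 188 186 187 188 189 188 189 189 190 191 189 188 185]
 [189 189 189 189 189 189 190 189 188 190 189 190 189 189 188 187]
 [188 189 188 188 187 189 189 190 190 190 190 189 189 189 189 188]]
[252.82212539 181.92321827]
[252.84709003 183.19501594]
inc [-51.4  -0.1   5. ] [-0.  0. -0.] | t 11.72 pos [0.5851 0.1394 0.034 ] yaw 1.61 F [ 0.4 -0.6  0.7] w 0.694 gf 0.0
```

Emit:
jog_arm --increments '[{"tx": -12, "ty": 0, "tz": 0, "wx": 0, "wy": 0, "wz": 0, "gripper": 0.7}, {"tx": -26, "ty": 0, "tz": 1, "wx": 0, "wy": 0, "wz": 0, "gripper": 0.7}, {"tx": -40, "ty": 0, "tz": 3, "wx": 0, "wy": 0, "wz": 0, "gripper": 0.6}, {"tx": -52, "ty": 0, "tz": 5, "wx": 0, "wy": 0, "wz": 0, "gripper": 0.5}, {"tx": -52, "ty": 0, "tz": 5, "wx": 0, "wy": 0, "wz": 0, "gripper": 0.4}]' --grip_force 10

```text
time: 12.13
position: [0.5872, 0.0816, 0.0281]
tool_rot: [2.184, 2.257, -0.005]
ft_force: [-0.3, -1.4, -0.2]
grip_width: 0.556
grip_force: 0.0
```

Emit:
jog_arm --increments '[{"tx": 0, "ty": 0, "tz": 0, "wx": 0, "wy": 0, "wz": 0, "gripper": 0.3}, {"tx": 0, "ty": 0, "tz": 0, "wx": 0, "wy": 0, "wz": 0, "gripper": 0.25}, {"tx": 0, "ty": 0, "tz": 0, "wx": 0, "wy": 0, "wz": 0, "gripper": 0.2}, {"tx": 0, "ty": 0, "tz": 0, "wx": 0, "wy": 0, "wz": 0, "gripper": 0.1}, {"tx": 0, "ty": 0, "tz": 0, "wx": 0, "wy": 0, "wz": 0, "gripper": 0.0}]'

```text
time: 12.55
position: [0.5871, 0.0884, 0.0291]
tool_rot: [-2.176, -2.266, -0.001]
ft_force: [-0.2, 0.7, -0.3]
grip_width: 0.181
grip_force: 9.4
```

Emit:
jog_arm --increments '[{"tx": 0, "ty": 0, "tz": 0, "wx": 0, "wy": 0, "wz": 0, "gripper": 0}, {"tx": 0, "ty": 0, "tz": 0, "wx": 0, "wy": 0, "wz": 0, "gripper": 0}, {"tx": 0, "ty": 0, "tz": 0, "wx": 0, "wy": 0, "wz": 0, "gripper": 0}, {"tx": 0, "ty": 0, "tz": 0, "wx": 0, "wy": 0, "wz": 0, "gripper": 0}, {"tx": 0, "ty": 0, "tz": 0, "wx": 0, "wy": 0, "wz": 0, "gripper": 0}]'

```text
time: 12.97
position: [0.587, 0.0878, 0.029]
tool_rot: [-2.177, -2.265, -0.0]
ft_force: [0.1, 1.0, -0.0]
grip_width: 0.178
grip_force: 10.0
```

```bash
python3 -c "
from h import *
goal(.587,.088,.034,1.61);mean_pos(3)"
```

```text
inc [ 0.2  0.  -5. ] [-0. -0.  0.] | t 12.97 pos [0.587  0.0878 0.029 ] yaw 1.61 F [ 0.1  1.  -0. ] w 0.178 gf 10.0
mean [0.587  0.0876 0.029 ] sd [0.     0.0001 0.    ] F [-0.44  0.81  0.38] last F [-0.4  0.6  0.7] t 13.0667
```

Emit:
jog_arm --increments '[{"tx": 0, "ty": 0, "tz": -1, "wx": 0, "wy": 0, "wz": 0, "gripper": 0}, {"tx": 0, "ty": 0, "tz": -2, "wx": 0, "wy": 0, "wz": 0, "gripper": 0}, {"tx": 0, "ty": 0, "tz": -3, "wx": 0, "wy": 0, "wz": 0, "gripper": 0}, {"tx": 0, "ty": 0, "tz": -4, "wx": 0, "wy": 0, "wz": 0, "gripper": 0}, {"tx": 0, "ty": 0, "tz": -4, "wx": 0, "wy": 0, "wz": 0, "gripper": 0}]'

```text
time: 13.53
position: [0.5872, 0.087, 0.0332]
tool_rot: [2.178, 2.264, -0.001]
ft_force: [0.2, -0.1, -1.9]
grip_width: 0.177
grip_force: 10.0
```

Emit:
jog_arm --increments '[{"tx": 0, "ty": 0, "tz": 0, "wx": 0, "wy": 0, "wz": 0, "gripper": 0}, {"tx": 0, "ty": 0, "tz": 0, "wx": 0, "wy": 0, "wz": 0, "gripper": 0}, {"tx": 0, "ty": 0, "tz": 0, "wx": 0, "wy": 0, "wz": 0, "gripper": 0}, {"tx": 0, "ty": 0, "tz": 0, "wx": 0, "wy": 0, "wz": 0, "gripper": 0}, {"tx": 0, "ty": 0, "tz": 0, "wx": 0, "wy": 0, "wz": 0, "gripper": 0}]' --grip_force 50

```text
time: 13.95
position: [0.587, 0.0873, 0.0329]
tool_rot: [2.178, 2.264, -0.001]
ft_force: [-0.5, 0.2, -2.4]
grip_width: 0.167
grip_force: 50.0
```

```bash
python3 -c "
from h import *
goal(.587,.088,.034,1.61);mean_pos(4);print(ctrl.get_state()['torque'])"
```

```text
inc [ 0.7  0.  -1.1] [-0.  0. -0.] | t 13.95 pos [0.587  0.0873 0.0329] yaw 1.61 F [-0.5  0.2 -2.4] w 0.167 gf 50.0
mean [0.587  0.0873 0.0329] sd [0. 0. 0.] F [-0.26 -0.24 -1.92] last F [-0.3 -0.3 -1.5] t 14.1
[-0.23931867 -0.00622418  0.05713426]
```

Emit:
jog_arm --increments '[{"tx": 1.5, "ty": 0, "tz": 0, "wx": 0, "wy": 0, "wz": 0, "gripper": 0}, {"tx": 3, "ty": 0, "tz": 0, "wx": 0, "wy": 0, "wz": 0, "gripper": 0}, {"tx": 4.5, "ty": 0, "tz": 0, "wx": 0, "wy": 0, "wz": 0, "gripper": 0}, {"tx": 6, "ty": 0, "tz": 0, "wx": 0, "wy": 0, "wz": 0, "gripper": 0}, {"tx": 7.5, "ty": 0, "tz": 0, "wx": 0, "wy": 0, "wz": 0, "gripper": 0}]'

```text
time: 14.57
position: [0.5868, 0.0951, 0.033]
tool_rot: [-2.178, -2.265, 0.0]
ft_force: [-0.9, -0.3, -1.8]
grip_width: 0.17
grip_force: 50.0
```

Emit:
jog_arm --increments '[{"tx": 1.5, "ty": 0, "tz": 0, "wx": 0, "wy": 0, "wz": 0, "gripper": 0}, {"tx": 3, "ty": 0, "tz": 0, "wx": 0, "wy": 0, "wz": 0, "gripper": 0}, {"tx": 4.5, "ty": 0, "tz": 0, "wx": 0, "wy": 0, "wz": 0, "gripper": 0}, {"tx": 6, "ty": 0, "tz": 0, "wx": 0, "wy": 0, "wz": 0, "gripper": 0}, {"tx": 7.5, "ty": 0, "tz": 0, "wx": 0, "wy": 0, "wz": 0, "gripper": 0}]'

```text
time: 14.98
position: [0.5865, 0.1025, 0.033]
tool_rot: [2.178, 2.264, -0.0]
ft_force: [-0.6, -0.6, -0.9]
grip_width: 0.165
grip_force: 50.0
```

Emit:
jog_arm --increments '[{"tx": 1.3, "ty": 0, "tz": 0, "wx": 0, "wy": 0, "wz": 0, "gripper": 0}, {"tx": 2.6, "ty": 0, "tz": 0, "wx": 0, "wy": 0, "wz": 0, "gripper": 0}, {"tx": 3.9, "ty": 0, "tz": 0, "wx": 0, "wy": 0, "wz": 0, "gripper": 0}, {"tx": 5.2, "ty": 0, "tz": 0, "wx": 0, "wy": 0, "wz": 0, "gripper": 0}, {"tx": 6.5, "ty": 0, "tz": 0, "wx": 0, "wy": 0, "wz": 0, "gripper": 0}]'

```text
time: 15.4
position: [0.5862, 0.1089, 0.033]
tool_rot: [2.178, 2.264, -0.0]
ft_force: [0.7, 0.0, -1.1]
grip_width: 0.175
grip_force: 50.0
```

Emit:
jog_arm --increments '[{"tx": 1.2, "ty": 0, "tz": 0, "wx": 0, "wy": 0, "wz": 0, "gripper": 0}, {"tx": 2.4, "ty": 0, "tz": 0, "wx": 0, "wy": 0, "wz": 0, "gripper": 0}, {"tx": 3.6, "ty": 0, "tz": 0, "wx": 0, "wy": 0, "wz": 0, "gripper": 0}, {"tx": 4.8, "ty": 0, "tz": 0, "wx": 0, "wy": 0, "wz": 0, "gripper": 0}, {"tx": 6, "ty": 0, "tz": 0, "wx": 0, "wy": 0, "wz": 0, "gripper": 0}]'

```text
time: 15.82
position: [0.586, 0.11, 0.0326]
tool_rot: [2.178, 2.259, -0.009]
ft_force: [-1.3, -8.8, 0.6]
grip_width: 0.171
grip_force: 50.0
```

Emit:
jog_arm --increments '[{"tx": 1.2, "ty": 0, "tz": 0, "wx": 0, "wy": 0, "wz": 0, "gripper": 0}, {"tx": 2.4, "ty": 0, "tz": 0, "wx": 0, "wy": 0, "wz": 0, "gripper": 0}, {"tx": 3.6, "ty": 0, "tz": 0, "wx": 0, "wy": 0, "wz": 0, "gripper": 0}, {"tx": 4.8, "ty": 0, "tz": 0, "wx": 0, "wy": 0, "wz": 0, "gripper": 0}, {"tx": 6, "ty": 0, "tz": 0, "wx": 0, "wy": 0, "wz": 0, "gripper": 0}]'

```text
time: 16.23
position: [0.5857, 0.1138, 0.0325]
tool_rot: [2.179, 2.257, -0.013]
ft_force: [-1.6, -14.2, 1.1]
grip_width: 0.17
grip_force: 50.0
```

Emit:
jog_arm --increments '[{"tx": 0.8, "ty": 0, "tz": 0, "wx": 0, "wy": 0, "wz": 0, "gripper": 0}, {"tx": 1.6, "ty": 0, "tz": 0, "wx": 0, "wy": 0, "wz": 0, "gripper": 0}, {"tx": 2.4, "ty": 0, "tz": 0, "wx": 0, "wy": 0, "wz": 0, "gripper": 0}, {"tx": 3.2, "ty": 0, "tz": 0, "wx": 0, "wy": 0, "wz": 0, "gripper": 0}, {"tx": 4, "ty": 0, "tz": 0, "wx": 0, "wy": 0, "wz": 0, "gripper": 0}]'

```text
time: 16.65
position: [0.5856, 0.117, 0.0326]
tool_rot: [2.179, 2.256, -0.014]
ft_force: [-1.9, -14.1, 1.6]
grip_width: 0.172
grip_force: 50.0
```

```bash
python3 -c "
from h import *
mean_pos(2);goal(.586,.088,.034,1.61)"
```

```text
mean [0.5856 0.1171 0.0326] sd [0.     0.0001 0.    ] F [ -1.73 -13.42   1.98] last F [ -1.6 -12.7   2.3] t 16.7
inc [-29.3  -0.6  -1.1] [-0.003  0.01  -0.005] | t 16.75 pos [0.5856 0.1173 0.0326] yaw 1.605 F [ -2.3 -13.6   3.5] w 0.164 gf 50.0
```

Emit:
jog_arm --increments '[{"tx": 1, "ty": -0.2, "tz": -0.2, "wx": 0, "wy": 0, "wz": 0, "gripper": 0}, {"tx": 2, "ty": -0.4, "tz": -0.4, "wx": 0, "wy": 0, "wz": 0, "gripper": 0}, {"tx": 3, "ty": -0.5, "tz": -0.6, "wx": 0, "wy": 0, "wz": 0, "gripper": 0}, {"tx": 4, "ty": -0.5, "tz": -0.8, "wx": 0, "wy": 0, "wz": 0, "gripper": 0}, {"tx": 5, "ty": -0.5, "tz": -0.8, "wx": 0, "wy": 0, "wz": 0, "gripper": 0}]'

```text
time: 17.17
position: [0.5853, 0.1236, 0.0333]
tool_rot: [2.179, 2.257, -0.01]
ft_force: [-1.2, -9.3, -0.9]
grip_width: 0.168
grip_force: 50.0
```

Emit:
jog_arm --increments '[{"tx": 0.9, "ty": 0, "tz": 0, "wx": 0, "wy": 0, "wz": 0, "gripper": 0}, {"tx": 1.8, "ty": 0, "tz": 0, "wx": 0, "wy": 0, "wz": 0, "gripper": 0}, {"tx": 2.7, "ty": 0, "tz": 0, "wx": 0, "wy": 0, "wz": 0, "gripper": 0}, {"tx": 3.6, "ty": 0, "tz": 0, "wx": 0, "wy": 0, "wz": 0, "gripper": 0}, {"tx": 4.5, "ty": 0, "tz": 0, "wx": 0, "wy": 0, "wz": 0, "gripper": 0}]'

```text
time: 17.58
position: [0.5851, 0.128, 0.0333]
tool_rot: [2.179, 2.257, -0.01]
ft_force: [-1.5, -10.8, -0.3]
grip_width: 0.167
grip_force: 50.0
```

Emit:
jog_arm --increments '[{"tx": 0.9, "ty": 0, "tz": 0, "wx": 0, "wy": 0, "wz": 0, "gripper": 0}, {"tx": 1.8, "ty": 0, "tz": 0, "wx": 0, "wy": 0, "wz": 0, "gripper": 0}, {"tx": 2.7, "ty": 0, "tz": 0, "wx": 0, "wy": 0, "wz": 0, "gripper": 0}, {"tx": 3.6, "ty": 0, "tz": 0, "wx": 0, "wy": 0, "wz": 0, "gripper": 0}, {"tx": 4.5, "ty": 0, "tz": 0, "wx": 0, "wy": 0, "wz": 0, "gripper": 0}]'

```text
time: 18.0
position: [0.5849, 0.1312, 0.0333]
tool_rot: [2.179, 2.256, -0.013]
ft_force: [-1.1, -13.9, 2.2]
grip_width: 0.168
grip_force: 50.0
```

Emit:
jog_arm --increments '[{"tx": 0.6, "ty": 0, "tz": 0, "wx": 0, "wy": 0, "wz": 0, "gripper": 0}, {"tx": 1.2, "ty": 0, "tz": 0, "wx": 0, "wy": 0, "wz": 0, "gripper": 0}, {"tx": 1.8, "ty": 0, "tz": 0, "wx": 0, "wy": 0, "wz": 0, "gripper": 0}, {"tx": 2.4, "ty": 0, "tz": 0, "wx": 0, "wy": 0, "wz": 0, "gripper": 0}, {"tx": 3, "ty": 0, "tz": 0, "wx": 0, "wy": 0, "wz": 0, "gripper": 0}]'

```text
time: 18.42
position: [0.5848, 0.1312, 0.0333]
tool_rot: [2.179, 2.252, -0.018]
ft_force: [-2.8, -18.6, 3.5]
grip_width: 0.167
grip_force: 50.0
```

Emit:
jog_arm --increments '[{"tx": 0.4, "ty": 0, "tz": 0, "wx": 0, "wy": 0, "wz": 0, "gripper": 0}, {"tx": 0.8, "ty": 0, "tz": 0, "wx": 0, "wy": 0, "wz": 0, "gripper": 0}, {"tx": 1.2, "ty": 0, "tz": 0, "wx": 0, "wy": 0, "wz": 0, "gripper": 0}, {"tx": 1.6, "ty": 0, "tz": 0, "wx": 0, "wy": 0, "wz": 0, "gripper": 0}, {"tx": 1.6, "ty": 0, "tz": 0, "wx": 0, "wy": 0, "wz": 0, "gripper": 0}]'

```text
time: 18.83
position: [0.5849, 0.1312, 0.0333]
tool_rot: [2.179, 2.251, -0.021]
ft_force: [-2.5, -21.4, 5.6]
grip_width: 0.171
grip_force: 50.0
```

```bash
python3 - <<'E'
from h import *
mean_pos(3)
a=vision.get_image("top");G=cv2.cvtColor(a["color"],cv2.COLOR_BGR2GRAY);np.set_printoptions(linewidth=200)
print(np.arange(154,184));print(G[174:181,154:184])
s=ctrl.get_state()["position"]
for k in(.031,.025,-.025):print(k,proj(a,s+np.array([-.039*k,k,.017])))
E
```

```text
mean [0.5849 0.1312 0.0333] sd [0. 0. 0.] F [ -2.72 -20.27   4.92] last F [ -3.2 -19.8   4.4] t 18.9333
[154 155 156 157 158 159 160 161 162 163 164 165 166 167 168 169 170 171 172 173 174 175 176 177 178 179 180 181 182 183]
[[ 55  56  50  43  39  38  37  38  44  51  55  49  32  21  14  17  30  61  90 122 158 178 182 186 184 184 183 185 185 183]
 [ 52  53  51  46  40  37  35  39  44  51  57  45  29  22  11  16  29  62  86 106 131 156 175 184 185 185 184 184 184 185]
 [ 56  51  51  46  42  38  38  40  46  52  48  38  24  18  15  25  33  64  83  82  89 127 165 182 184 184 187 183 185 185]
 [ 54  53  50  44  43  40  38  41  48  47  36  28  23  13  16  19  33  59  74  66  60 102 153 180 185 185 185 187 184 184]
 [ 54  54  48  49  44  43  43  41  42  37  30  20  20  24  20  25  35  53  63  50  56 102 154 177 185 184 186 185 184 185]
 [ 55  55  52  46  44  42  41  36  36  29  18  19  24  26  24  27  34  43  49  45  60 113 163 182 184 183 183 184 184 184]
 [ 57  54  52  49  44  42  37  32  26  24  18  17  24  23  24  26  37  42  41  41  61 118 167 183 186 185 186 184 185 183]]
0.031 [160.13386156 177.37532449]
0.025 [161.72588092 177.3601053 ]
-0.025 [174.98312794 177.23337032]
```

Emit:
jog_arm --increments '[{"tx": 0.4, "ty": 0, "tz": 0, "wx": 0, "wy": 0, "wz": 0, "gripper": 0}, {"tx": 0.8, "ty": 0, "tz": 0, "wx": 0, "wy": 0, "wz": 0, "gripper": 0}, {"tx": 0.8, "ty": 0, "tz": 0, "wx": 0, "wy": 0, "wz": 0, "gripper": 0}, {"tx": 0.8, "ty": 0, "tz": 0, "wx": 0, "wy": 0, "wz": 0, "gripper": 0}, {"tx": 0.8, "ty": 0, "tz": 0, "wx": 0, "wy": 0, "wz": 0, "gripper": 0}]'

```text
time: 19.45
position: [0.5849, 0.1312, 0.0333]
tool_rot: [2.179, 2.25, -0.022]
ft_force: [-2.7, -22.1, 4.3]
grip_width: 0.165
grip_force: 50.0
```

Emit:
jog_arm --increments '[{"tx": 0, "ty": 0, "tz": 0, "wx": 0, "wy": 0, "wz": 0, "gripper": 0}, {"tx": 0, "ty": 0, "tz": 0, "wx": 0, "wy": 0, "wz": 0, "gripper": 0}, {"tx": 0, "ty": 0, "tz": 0, "wx": 0, "wy": 0, "wz": 0, "gripper": 0}, {"tx": 0, "ty": 0, "tz": 0, "wx": 0, "wy": 0, "wz": 0, "gripper": 0}, {"tx": 0, "ty": 0, "tz": 0, "wx": 0, "wy": 0, "wz": 0, "gripper": 0}]'

```text
time: 19.87
position: [0.5849, 0.1312, 0.0333]
tool_rot: [2.18, 2.25, -0.022]
ft_force: [-2.8, -21.4, 5.1]
grip_width: 0.167
grip_force: 50.0
```

Emit:
jog_arm --increments '[{"tx": -2, "ty": 0, "tz": 0, "wx": 0, "wy": 0, "wz": 0, "gripper": 0}, {"tx": -4, "ty": 0, "tz": 0, "wx": 0, "wy": 0, "wz": 0, "gripper": 0}, {"tx": -6, "ty": 0, "tz": 0, "wx": 0, "wy": 0, "wz": 0, "gripper": 0}, {"tx": -8, "ty": 0, "tz": 0, "wx": 0, "wy": 0, "wz": 0, "gripper": 0}, {"tx": -8, "ty": 0, "tz": 0, "wx": 0, "wy": 0, "wz": 0, "gripper": 0}]'

```text
time: 20.28
position: [0.5849, 0.1312, 0.0334]
tool_rot: [2.179, 2.258, -0.008]
ft_force: [-0.8, -8.7, 0.0]
grip_width: 0.172
grip_force: 50.0
```

Emit:
jog_arm --increments '[{"tx": -1, "ty": 0, "tz": 0, "wx": 0, "wy": 0, "wz": 0, "gripper": 0}, {"tx": -2, "ty": 0, "tz": 0, "wx": 0, "wy": 0, "wz": 0, "gripper": 0}, {"tx": -3, "ty": 0, "tz": 0, "wx": 0, "wy": 0, "wz": 0, "gripper": 0}, {"tx": -4, "ty": 0, "tz": 0, "wx": 0, "wy": 0, "wz": 0, "gripper": 0}, {"tx": -4, "ty": 0, "tz": 0, "wx": 0, "wy": 0, "wz": 0, "gripper": 0}]'

```text
time: 20.7
position: [0.5849, 0.1312, 0.0336]
tool_rot: [2.178, 2.263, -0.002]
ft_force: [-0.7, -5.3, -2.6]
grip_width: 0.168
grip_force: 50.0
```

Emit:
jog_arm --increments '[{"tx": -0.5, "ty": 0, "tz": 0, "wx": 0, "wy": 0, "wz": 0, "gripper": 0.2}, {"tx": -1, "ty": 0, "tz": 0, "wx": 0, "wy": 0, "wz": 0, "gripper": 0.3}, {"tx": -1, "ty": 0, "tz": 0, "wx": 0, "wy": 0, "wz": 0, "gripper": 0.6}, {"tx": -1, "ty": 0, "tz": 0, "wx": 0, "wy": 0, "wz": 0, "gripper": 0.7}, {"tx": -1, "ty": 0, "tz": 0, "wx": 0, "wy": 0, "wz": 0, "gripper": 0.7}]'

```text
time: 21.12
position: [0.5851, 0.1326, 0.0343]
tool_rot: [-2.176, -2.265, -0.002]
ft_force: [-0.0, -0.2, 1.2]
grip_width: 0.422
grip_force: 0.0
```

Emit:
jog_arm --increments '[{"tx": 0, "ty": 0, "tz": 0, "wx": 0, "wy": 0, "wz": 0, "gripper": 0.7}, {"tx": 0, "ty": 0, "tz": 0, "wx": 0, "wy": 0, "wz": 0, "gripper": 0.7}, {"tx": 0, "ty": 0, "tz": -8, "wx": 0, "wy": 0, "wz": 0, "gripper": 0.7}, {"tx": 0, "ty": 0, "tz": -20, "wx": 0, "wy": 0, "wz": 0, "gripper": 0.7}, {"tx": 0, "ty": 0, "tz": -35, "wx": 0, "wy": 0, "wz": 0, "gripper": 0.7}]'

```text
time: 21.53
position: [0.5844, 0.1313, 0.0694]
tool_rot: [-2.177, -2.264, 0.001]
ft_force: [0.3, -0.5, 1.0]
grip_width: 0.69
grip_force: 0.0
```

Emit:
jog_arm --increments '[{"tx": 0, "ty": 0, "tz": -20, "wx": 0, "wy": 0, "wz": 0, "gripper": 0.7}, {"tx": 0, "ty": 0, "tz": -40, "wx": 0, "wy": 0, "wz": 0, "gripper": 0.7}, {"tx": -20, "ty": 0, "tz": -60, "wx": 0, "wy": 0, "wz": 0, "gripper": 0.7}, {"tx": -50, "ty": 0, "tz": -80, "wx": 0, "wy": 0, "wz": 0, "gripper": 0.7}, {"tx": -80, "ty": 0, "tz": -100, "wx": 0, "wy": 0, "wz": 0, "gripper": 0.7}]'

```text
time: 21.95
position: [0.5881, 0.052, 0.1715]
tool_rot: [2.173, 2.267, 0.003]
ft_force: [1.2, 0.0, -1.2]
grip_width: 0.703
grip_force: 0.0
```

Emit:
jog_arm --increments '[{"tx": -35, "ty": 0, "tz": 0, "wx": 0, "wy": 0, "wz": 0, "gripper": 0.7}, {"tx": -70, "ty": 0, "tz": 0, "wx": 0, "wy": 0, "wz": 0, "gripper": 0.7}, {"tx": -105, "ty": 0, "tz": 0, "wx": 0, "wy": 0, "wz": 0, "gripper": 0.7}, {"tx": -130, "ty": 0, "tz": 0, "wx": 0, "wy": 0, "wz": 0, "gripper": 0.7}, {"tx": -140, "ty": 0, "tz": 0, "wx": 0, "wy": 0, "wz": 0, "gripper": 0.7}]'

```text
time: 22.37
position: [0.5935, -0.0946, 0.1701]
tool_rot: [2.183, 2.255, -0.002]
ft_force: [0.5, 0.1, 0.3]
grip_width: 0.702
grip_force: 0.0
```

```bash
python3 - <<'E'
from h import *
goal(.585,.0,.17,1.61)
a=vision.get_image("top");b=vision.get_image("side")
D=cv2.resize(a["color"][155:200,118:193],None,fx=6,fy=6,interpolation=cv2.INTER_CUBIC)
C=cv2.resize(b["color"][150:195,220:270],None,fx=6,fy=6,interpolation=cv2.INTER_CUBIC)
cv2.imwrite("pics/end.png",np.hstack([D,C]))
G=cv2.cvtColor(a["color"],cv2.COLOR_BGR2GRAY);np.set_printoptions(linewidth=200)
print(np.arange(154,184));print(G[174:181,154:184])
E
```

```text
inc [94.8 -5.4 -0.2] [ 0.001  0.003 -0.007] | t 22.37 pos [ 0.5935 -0.0946  0.1701] yaw 1.603 F [0.5 0.1 0.3] w 0.702 gf 0.0
[154 155 156 157 158 159 160 161 162 163 164 165 166 167 168 169 170 171 172 173 174 175 176 177 178 179 180 181 182 183]
[[159 146 118  80  59  65 104 140 157 167 172 172 171 172 172 170 173 170 172 171 172 173 179 181 180 181 180 181 181 181]
 [159 147 116  83  56  62  91 120 125 133 138 137 137 138 137 137 138 140 137 138 140 155 174 179 180 181 181 180 181 182]
 [161 150 119  83  62  70  96 107  98  84  83  82  83  81  84  83  82  82  84  83  89 123 162 178 181 181 180 182 179 178]
 [161 149 119  81  62  73 100 110  86  54  40  43  41  38  40  41  36  39  42  41  58 100 150 175 180 182 181 182 182 183]
 [161 148 118  82  63  73  99 110  86  64  70  74  72  67  63  64  63  59  65  70  83 113 154 175 179 181 180 181 181 180]
 [160 150 118  83  60  68  92 105 101 107 122 132 130 121 111 118 114 108 116 127 134 148 168 178 182 181 181 181 180 180]
 [161 149 119  82  55  63  83 108 126 144 162 168 167 157 154 159 155 151 157 163 169 172 179 181 182 182 181 180 181 180]]
```

View pics/end.png

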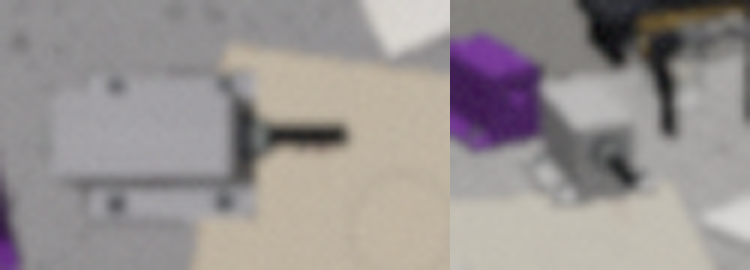

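The final picture shows the collar (u≈161) against the dark sleeve (u≈158). The handle runs out to u≈175, unmoved since the press, and the gripper is clear.

```bash
python3 -c "
from h import *
print(ctrl.close_job())"
```

```text
the job is handed in; nothing more can be done
None
```

The rod is seated with its collar on the stop sleeve. It was pressed there at about 20 to 22 N for roughly a second, then released and left in the bore. The job is handed in, but no verdict came back, and the pin's final travel is only inferred (about 40 mm) from where the collar stopped.

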